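# Find the rocking canister cap and press it home

### The arm

A 7-joint arm with a two-finger parallel gripper is mounted at the origin on the work surface. World frame = base frame: x ahead of the robot, y to its left, z up, the work surface at z = 0. Lengths are in m, angles in rad, forces in N, time in s.
With the tool pointing down it reaches from about 0.4 to 0.85 m from the base axis. Payload 10.4 kg.
Tool frame: the origin (TCP) lies midway between the tips of the shut fingers; the grasp point (between the pads) lies r.tcp_to_grasp behind it (r.tcp_to_grasp is the distance from the TCP to the grasp point, in m); x points along the fingers, z is the direction in which the jaws open and shut, and the axes are right-handed (so a half turn about x gives the same grasp; the last joint's range is limited). The gripper opens to 87 mm and grips with 3 to 60 N. Pads are 19 mm wide; open, the fingers measure 117 mm over their backs; the gripper's body (75 mm by 190 mm) begins 51 mm behind the grasp point.
Start: joints at [-1.309, 0.332, -0.065, 1.46, 0.022, 1.35, -0.088], TCP at [0.176, 0.6, 0.223] pointing down, gripper open.
Joint ranges: [-2.6, 2.6], [-0.5, 2.12], [-1.47, 1.34], [0.16, 2.42], [-1.27, 4.41], [0.06, 2.06], [-2.6, 2.6]. Speed limits (rad/s): [2.22, 2.22, 2.79, 2.79, 3.14, 3.14, 3.14].

### API

Orientations are given as a unit quaternion [x, y, z, w].
In Python, from plant import r, cams, recognise, masks_of, mark_of gives the robot as it stands. The module is installed in compiled form; this text tells all that it offers.
- The arm moves only by the tool jog_arm, never from a script. Its argument "deltas" is one flat list of numbers, 7 for each row, row after row: the shift along the tool's x, y, z in cm, then the turn, a rotation vector about the tool's x, y, z in degrees, then the gripper's target within -1 to 1 (fully open at 1, half-way at 0, shut at -1). In form: [dx, dy, dz, rx, ry, rz, gripper, dx, dy, dz, rx, ry, rz, gripper, ...]. A call has 1 to 10 rows; each row shifts and turns the commanded pose from where the row before left it, along the tool's axes as they then stand; what a row does not reach is not made up. A row lasts 1/12 s, in which the tool goes at most 41.7 mm and 7.16 degrees, less where a joint would pass 70% of its speed; a pose out of reach is approached as far as the arm can. A call with a gripper value outside its range is refused whole. The fingers move at their own pace and stop on an object; "squeeze" is the grip in N (left out, the last holds). Time passes only in rows, so rows that do not move let the fingers close. It gives the time, the measured TCP pose, the force and the opening at its end, in the units of the state.
- r.observe(): the state, without advancing time (a new reading comes with each control period).
- cams.camera(name): name is "scene" or "top" or "wrist"; returns a dict with "color" (480x640x3 uint8, blue, green, red), "range_z" (480x640 float32, m along the optical axis (not along the pixel's ray), 0 where there is no reading), "K" (3x3 intrinsics, pixels), "R" (3x3) and "t" (3): a world point X has camera coordinates R X + t; the wrist camera has in their place "tool_from_camera" (4x4, takes a point from camera to tool coordinates, whose origin is the TCP and whose axes are the tool frame's). Camera axes: x right, y down, z forward; pixel columns grow to the right and rows downward; lengths in m; the calibration is good to about 2 mm. The wrist camera is an equidistant fisheye: a pixel r from the principal point sees the ray r / f radians off the axis. A picture is of the moment at which its call begins: read the wrist's pose just before it.
- r.finish_job(): hands the job in, once; it reports no verdict.
Trained networks look in the newest picture that a camera, given by its name, has taken for a name from the list of things; names that differ only in an ending like _2 or _b are one class to them, and where a whole thing is asked for, a point or a joint stands for the part that bears it (a point fixed in the world has none). Each returns a list of dicts, best first, with "confidence" (0 to 1); they miss things now and then, are a little off and sometimes report something else, mostly with a low value. They report only what shows in the picture. A call takes as long as a camera call. They do not tell look-alikes from the thing itself.
- recognise(camera, query): "box" ([left, top, right, bottom] in pixels, round what is visible of it).
- masks_of(camera, query): "pixels" (480x640 bool, what is visible of it) and "box" ([left, top, right, bottom] in pixels, round what is visible of it).
- mark_of(camera, query): "at" ([column, row] in pixels: a listed point, or the origin of a listed thing).
The state is a dict: "t": time; "q": joint angles; "joint_velocities": joint speeds; "tau": joint torques, N m; "position": TCP position; "eef_rot": TCP orientation; "ft_force": force on the tool from outside, world axes, zero at the start; "ft_torque": the same for the moment, N m; "finger_gap": opening from 0.0 (shut) to 1.0 (fully open).
Only numpy, scipy, OpenCV 4.12 (cv2) and the standard library are available. Lean on these libraries where they do the work, as an engineer would, in place of code of your own. Each camera call takes 0.05 s, during which the arm holds its last target.

### The job

The four capped canisters in the cardboard tray look alike, but one cap is not home: it rocks when its edge is pressed. Press the caps with a fingertip to find that one, push it fully down until it sits level on its canister, and finish while still pressing on it firmly (a few newtons), so that the adhesive inside can grip. Lift nothing, keep every cap on its canister, and leave the other things where they stand.

Things in the scene. Friction and masses are not known exactly. Their poses are not given: they have to be found in the camera images.
- cap_1: One of four identical dark grey-green caps (the numbers do not tell which is loose): flat-topped disc 80 mm across, 20 mm high with its skirt, 60 g, set with 3.5 mm play all round over a canister 68 mm across that is fixed in the tray. Origin: centre of its top face, z up. At the start all four tops are level, 111 mm above the table. How sound and loose caps behave: see tray and tray_mid.
- cap_2: One of four identical dark grey-green caps (the numbers do not tell which is loose): flat-topped disc 80 mm across, 20 mm high with its skirt, 60 g, set with 3.5 mm play all round over a canister 68 mm across that is fixed in the tray. Origin: centre of its top face, z up. At the start all four tops are level, 111 mm above the table. How sound and loose caps behave: see tray and tray_mid.
- cap_3: One of four identical dark grey-green caps (the numbers do not tell which is loose): flat-topped disc 80 mm across, 20 mm high with its skirt, 60 g, set with 3.5 mm play all round over a canister 68 mm across that is fixed in the tray. Origin: centre of its top face, z up. At the start all four tops are level, 111 mm above the table. How sound and loose caps behave: see tray and tray_mid.
- cap_4: One of four identical dark grey-green caps (the numbers do not tell which is loose): flat-topped disc 80 mm across, 20 mm high with its skirt, 60 g, set with 3.5 mm play all round over a canister 68 mm across that is fixed in the tray. Origin: centre of its top face, z up. At the start all four tops are level, 111 mm above the table. How sound and loose caps behave: see tray and tray_mid.
- tray: Fixed cardboard tray, 290 x 290 mm, walls 32 mm high; origin at the centre of its underside, on the table. The canisters stand in it about 60 mm either side of its centre along its own x and y axes. Three caps bear on their canister's rim (30 mm from the centre) and stay put wherever they are pressed.
- tray_mid (a point): Middle of the tray floor, 5 mm above the table. The loose cap rides 8 mm clear of its rim on a hidden plug of 6 mm radius; the skirt hides the gap. About 1 N at 20 to 30 mm from its centre rocks that edge down 2 mm or more; let go, it levels. Near its centre it resists to about 8 N, then slides down 8 mm onto its rim (top at 103 mm) and stays.
- glue_stick: White round stick standing in the tray amid the four canisters, 26 mm across, 85 mm high, loose; origin at the centre of its foot. Leave alone.
- dropper: Small blue bottle standing in the tray between two canisters, 22 mm across, 65 mm high, loose; origin at the centre of its foot. Leave alone.
- tape_roll: Roll of brown tape lying flat on the table, 100 mm across, 48 mm high; origin at the centre of its underside. Leave alone.
- spare_can: Finished capped canister standing on the table outside the tray, 80 mm across, 106 mm high; origin at the centre of its foot. Not one of the four; leave alone.
- screwdriver: Screwdriver lying on the table; its origin is on its underside. Leave alone.
- mug: White mug, 80 mm across, 95 mm high; origin at the centre of its foot. Leave alone.
Things that resemble listed ones, but are neither listed nor needed, are in the scene too. Leave any blue or orange look-alike of the cap_4 alone. What is shaped like the cap_1 but red is not meant.

How it is judged:
On the way:
1. the loose cap has been pressed fully down and sits level (((height (world z) of cap_1 below 0.105 m and angle between cap_1's own z axis and vertical below 0.06 rad) or (height (world z) of cap_2 below 0.105 m and angle between cap_2's own z axis and vertical below 0.06 rad) or (height (world z) of cap_3 below 0.105 m and angle between cap_3's own z axis and vertical below 0.06 rad) or (height (world z) of cap_4 below 0.105 m and angle between cap_4's own z axis and vertical below 0.06 rad))), for 0.2 s.
At the end, for the whole second after the job is handed in: The cap that was loose sits at least 6 mm lower than at the start, level within 0.06 rad, and the fingers still press on it with more than 1.5 N; all four caps are level on their canisters, at rest and within 14 mm of where they began (((height (world z) of cap_1 below 0.105 m and angle between cap_1's own z axis and vertical below 0.06 rad and contact force between the fingers and cap_1 above 1.5 N) or (height (world z) of cap_2 below 0.105 m and angle between cap_2's own z axis and vertical below 0.06 rad and contact force between the fingers and cap_2 above 1.5 N) or (height (world z) of cap_3 below 0.105 m and angle between cap_3's own z axis and vertical below 0.06 rad and contact force between the fingers and cap_3 above 1.5 N) or (height (world z) of cap_4 below 0.105 m and angle between cap_4's own z axis and vertical below 0.06 rad and contact force between the fingers and cap_4 above 1.5 N)) and distance of each of cap_1, cap_2, cap_3, cap_4 from where it was at the start of the episode below 0.014 m and angle between each of cap_1, cap_2, cap_3, cap_4's own z axis and vertical below 0.06 rad and linear speed of each of cap_1, cap_2, cap_3, cap_4 below 0.02 m/s); the arm keeps its last pose, push and grip.
It fails at once if a cap is lifted (more than 10 mm above its starting height) (height (world z) of any of cap_1, cap_2, cap_3, cap_4 above 0.121 m).
It fails at once if a cap is pushed off its canister (moved more than 25 mm, or tipped more than 0.6 rad) (distance of any of cap_1, cap_2, cap_3, cap_4 from where it was at the start of the episode above 0.025 m or angle between any of cap_1, cap_2, cap_3, cap_4's own z axis and vertical above 0.6 rad).
It fails at once if one of the other things is moved more than 25 mm (distance of any of glue_stick, dropper, tape_roll, spare_can, screwdriver, mug from where it was at the start of the episode above 0.025 m).
It also fails if it takes over 45 s, if anything falls off the work surface, if the arm or the gripper's body presses on something with over 40 N, if the wrist force passes 120 N, or if a joint passes its speed limit or range.

## Working session

There is one attempt and no reset: what is moved stays moved. The work goes in short steps, Python scripts to look and compute and a tool call to move; the robot and the scene stay as the last step left them, time stands still between calls to the robot, and variables do not carry over. Pictures are saved under pics/ and viewed, and the job is handed in when it is done.

Besides the shell and the picture viewer there is one more tool, called by a JSON object that holds its "op" and its "data", one argument or row to a line. jog_arm: Moves the arm, as the interface text tells. Its arguments: {"type":"object","properties":{"deltas":{"type":"array"},"squeeze":{"type":"number"}},"required":["deltas"]}

```bash
mkdir -p pics; python3 - <<'E'
from plant import r,cams,recognise,masks_of,mark_of
import cv2,numpy as np
o=r.observe(); print({k:np.round(v,3) for k,v in o.items()}, r.tcp_to_grasp)
for n in ["scene","top"]:
    c=cams.camera(n); cv2.imwrite(f"pics/{n}0.png",c["color"]); 
    print(n,c["K"].round(1).tolist())
    for q in ["cap_1","spare_can","glue_stick","dropper","tray"]:
        for d in mark_of(n,q):
            u,v=d["at"]; z=c["range_z"][int(v),int(u)]
            X=c["R"].T@(np.linalg.inv(c["K"])@[u,v,1]*z-c["t"])
            print(q,np.round([u,v],0),round(d["confidence"],2),X.round(3))
E
```

```text
{'t': np.float64(0.0), 'q': array([-1.309,  0.333, -0.065,  1.461,  0.022,  1.35 , -0.089]), 'joint_velocities': array([-0.001, -0.   , -0.001, -0.   , -0.   ,  0.001,  0.   ]), 'tau': array([-1.0000e-03, -6.2326e+01,  2.4000e-02, -3.8990e+01, -6.1000e-02,
        4.0000e-02,  0.0000e+00]), 'position': array([0.176, 0.599, 0.222]), 'eef_rot': array([-0.424,  0.566,  0.424,  0.565]), 'ft_force': array([ 0.054, -0.612, -0.198]), 'ft_torque': array([0.011, 0.024, 0.008]), 'finger_gap': np.float64(0.998)} 0.0187
scene [[593.7, 0.0, 317.8], [0.0, 593.7, 233.7], [0.0, 0.0, 1.0]]
cap_1 [320. 219.] 0.97 [0.337 0.006 0.02 ]
cap_1 [288. 246.] 0.96 [ 0.539 -0.079  0.112]
cap_1 [345. 272.] 0.88 [0.637 0.058 0.116]
cap_1 [334. 235.] 0.87 [0.507 0.039 0.113]
cap_1 [412. 268.] 0.85 [0.546 0.238 0.025]
cap_1 [252. 218.] 0.83 [ 0.322 -0.185  0.018]
cap_1 [219. 277.] 0.68 [ 0.55  -0.259  0.022]
cap_1 [293. 280.] 0.59 [ 0.654 -0.065  0.112]
spare_can [478. 283.] 0.96 [0.617 0.39  0.037]
spare_can [333. 235.] 0.23 [0.504 0.036 0.112]
glue_stick [316. 291.] 0.81 [ 0.599 -0.012  0.01 ]
dropper [282. 291.] 0.53 [ 0.682 -0.092  0.106]
tray [318. 291.] 0.88 [ 0.595 -0.008  0.002]
top [[523.7, 0.0, 324.5], [0.0, 523.7, 237.4], [0.0, 0.0, 1.0]]
cap_1 [314. 293.] 0.93 [0.346 0.01  0.022]
cap_1 [296. 188.] 0.89 [0.626 0.055 0.11 ]
cap_1 [236. 223.] 0.88 [0.545 0.226 0.016]
cap_1 [406. 215.] 0.75 [ 0.563 -0.253  0.021]
cap_1 [382. 305.] 0.74 [ 0.309 -0.18   0.015]
cap_1 [344. 220.] 0.59 [ 0.54  -0.074  0.11 ]
cap_1 [342. 178.] 0.59 [ 0.651 -0.069  0.112]
cap_1 [301. 230.] 0.59 [0.515 0.042 0.111]
spare_can [172. 210.] 0.97 [0.573 0.384 0.102]
spare_can [165. 266.] 0.34 [0.429 0.428 0.004]
glue_stick [319. 212.] 0.57 [ 0.571 -0.007  0.055]
glue_stick [298. 228.] 0.24 [0.52  0.049 0.108]
dropper [352. 204.] 0.37 [ 0.59  -0.099  0.046]
tray [318. 207.] 0.83 [ 0.579 -0.006  0.088]
tray [345. 218.] 0.75 [ 0.547 -0.076  0.105]
```

```bash
cat > h.py <<'E'
from plant import r,cams,recognise,masks_of,mark_of
import cv2,numpy as np
from scipy.spatial.transform import Rotation as Ro
E
python3 - <<'E'
from h import *
c=cams.camera("top"); im=c["color"]
cv2.imwrite("pics/crop1.png",cv2.resize(im[140:290,220:420],None,fx=4,fy=4,interpolation=cv2.INTER_CUBIC)[:600])
# points at height 0.10..0.118 near tray
v,u=np.mgrid[0:480,0:640]; z=c["range_z"]
P=np.stack([(u-c["K"][0,2])/c["K"][0,0]*z,(v-c["K"][1,2])/c["K"][1,1]*z,z],-1)
X=(P-c["t"])@c["R"]
m=((X[...,2]>.103)&(X[...,2]<.119)&(z>0)&(abs(X[...,0]-.58)<.15)&(abs(X[...,1])<.17)).astype(np.uint8)
m=cv2.morphologyEx(m,cv2.MORPH_OPEN,np.ones((3,3)))
n,l,s,ce=cv2.connectedComponentsWithStats(m)
for i in range(1,n):
    if s[i,4]>100:
        p=X[l==i]; (cx,rad)=cv2.minEnclosingCircle(p[:,:2].astype(np.float32)); print(ce[i].round(),s[i,4],p.mean(0).round(4),np.round(cx,4),round(rad,4))
print(Ro.from_quat(r.observe()["eef_rot"]).as_matrix().round(3))
E
```

```text
[339. 179.] 669 [ 0.651  -0.0618  0.1094] [ 0.6524 -0.061 ] 0.0402
[296. 185.] 674 [0.6358 0.0546 0.1096] [0.6363 0.0554] 0.0404
[344. 222.] 670 [ 0.5346 -0.0728  0.1097] [ 0.5345 -0.0733] 0.0399
[301. 230.] 684 [0.516  0.0413 0.1096] [0.5164 0.0416] 0.04
[[ 0.    -0.96   0.281]
 [ 0.     0.281  0.96 ]
 [-1.     0.     0.   ]]
```

View pics/scene0.png

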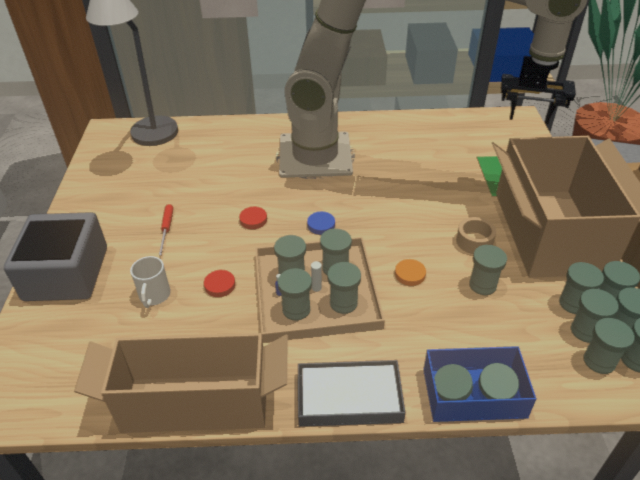

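View pics/top0.png

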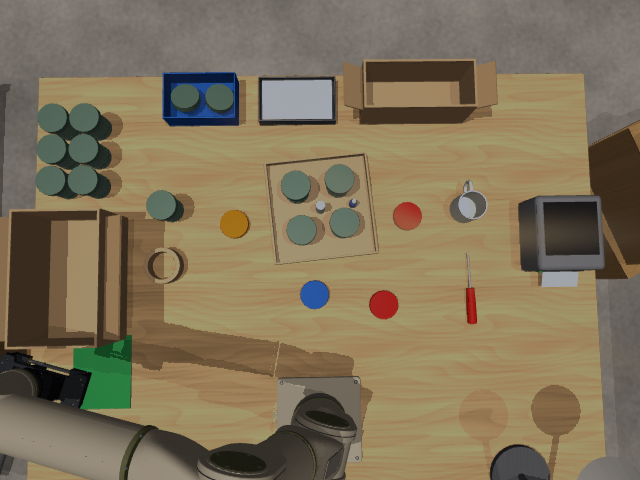

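```bash
sleep 1
```

```text
(no output)
```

View pics/crop1.png

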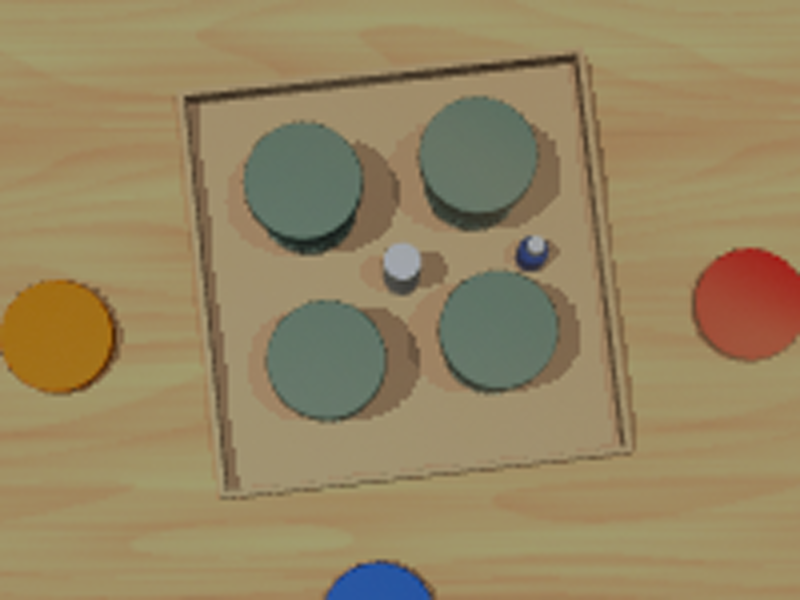

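Four grey-green caps in the tray, at top pixels (301,230), (296,185), (344,222) and (339,179). These are the candidates. Look-alikes to exclude:
- spare can (162,205)
- blue-box cans (185,97) and (220,97)
- six cans at left (37–100, 104–195)
- orange lid (234,224), blue lid (315,294), red lids (407,216) and (384,305)

The close crop shows the glue stick at (320,207) and the dropper at (353,203) between the candidates. Next I'll check how clear the path is.

```bash
python3 - <<'E'
from h import *
c=cams.camera("top"); v,u=np.mgrid[0:480,0:640]; z=c["range_z"]
P=np.stack([(u-c["K"][0,2])/c["K"][0,0]*z,(v-c["K"][1,2])/c["K"][1,1]*z,z],-1)
X=(P-c["t"])@c["R"]
b=X[205:350,5:130][z[205:350,5:130]>0]; b=b[b[:,2]>.05]; print(np.percentile(b,[0,5,50,95,100],axis=0).round(3))
o=r.observe(); T=Ro.from_quat(o["eef_rot"]).as_matrix(); p=o["position"]
for n,cx in dict(A=(.5164,.0416),B=(.6363,.0554),C=(.5345,-.0733),D=(.6524,-.061)).items():
    print(n,((T.T@(np.r_[cx,.125]-p))*100+[0,2.5,0]).round(2))
print(np.array([r.observe()["ft_force"] for _ in range(3)]).round(2))
E
```

```text
[[0.228 0.481 0.05 ]
 [0.235 0.492 0.067]
 [0.4   0.745 0.171]
 [0.563 0.754 0.201]
 [0.569 0.781 0.207]]
A [  9.75 -45.9  -44.  ]
B [  9.75 -57.01 -39.31]
C [  9.75 -50.86 -54.52]
D [  9.75 -61.83 -50.03]
[[1.32 0.23 0.1 ]
 [1.32 0.23 0.1 ]
 [1.32 0.23 0.1 ]]
```

{"op": "jog_arm", "data": {
  "deltas": [-3.3,0,0,0,0,0,-1,-3.3,0,0,0,0,0,-1,-3.4,0,0,0,0,0,-1,0,-2.5,-2.4,0,0,0,-1,0,-2.5,-2.4,0,0,0,-1,0,-2.5,-2.4,0,0,0,-1,0,-2.5,-2.4,0,0,0,-1,0,-2.5,-2.4,0,0,0,-1,0,-2.5,-2.4,0,0,0,-1,0,-2.5,-2.4,0,0,0,-1],
  "squeeze": 20
}}

```text
t: 1.53
position: [0.2969, 0.3878, 0.3227]
eef_rot: [-0.424, 0.566, 0.424, 0.566]
ft_force: [0.2, -1.1, -0.2]
finger_gap: 0.327
```

{"op": "jog_arm", "data": {
  "deltas": [0,-2.5,-2.4,0,0,0,-1,0,-2.5,-2.4,0,0,0,-1,0,-2.5,-2.4,0,0,0,-1,0,-2.5,-2.4,0,0,0,-1,0,-2.5,-2.4,0,0,0,-1,0,-2.5,-2.4,0,0,0,-1,0,-2.5,-2.4,0,0,0,-1,0,-2.5,-2.4,0,0,0,-1,0,0,0,0,0,0,-1,0,0,0,0,0,0,-1]
}}

```text
t: 2.37
position: [0.435, 0.1473, 0.3228]
eef_rot: [-0.423, 0.567, 0.423, 0.567]
ft_force: [-1.2, 1.9, 0.5]
finger_gap: 0.001
```

```bash
cat >> h.py <<'E'
C=dict(A=(.5164,.0416),B=(.6363,.0554),C=(.5345,-.0733),D=(.6524,-.061))
def rel():
    o=r.observe(); T=Ro.from_quat(o["eef_rot"]).as_matrix(); p=o["position"]
    print("t",round(float(o["t"]),2),"pos",p.round(4),"F",o["ft_force"].round(2),"M",o["ft_torque"].round(2),"gap",o["finger_gap"]); print(T.round(3).tolist())
    for n,cx in C.items(): print(n,"centre@.125:",((T.T@(np.r_[cx,.125]-p))*100).round(2))
E
python3 - <<'E'
from h import *
rel()
c=cams.camera("wrist"); cv2.imwrite("pics/w1.png",c["color"]); print(c["tool_from_camera"].round(3).tolist(),c["K"].round(1).tolist())
E
```

```text
t 2.37 pos [0.435  0.1473 0.3228] F [-1.19  1.95  0.54] M [ 0.04  0.05 -0.01] gap 0.0010970179584434117
[[0.0, -0.959, 0.285], [0.001, 0.285, 0.959], [-1.0, -0.0, 0.001]]
A centre@.125: [ 19.77 -10.81  -7.83]
B centre@.125: [ 19.78 -21.91  -3.09]
C centre@.125: [ 19.77 -15.82 -18.33]
D centre@.125: [ 19.77 -26.77 -13.79]
[[-0.0, -0.284, 0.959, -0.162], [-0.0, -0.959, -0.284, 0.077], [1.0, -0.0, 0.0, -0.0], [0.0, 0.0, 0.0, 1.0]] [[371.6, 0.0, 324.5], [0.0, 371.6, 241.8], [0.0, 0.0, 1.0]]
```

View pics/w1.png

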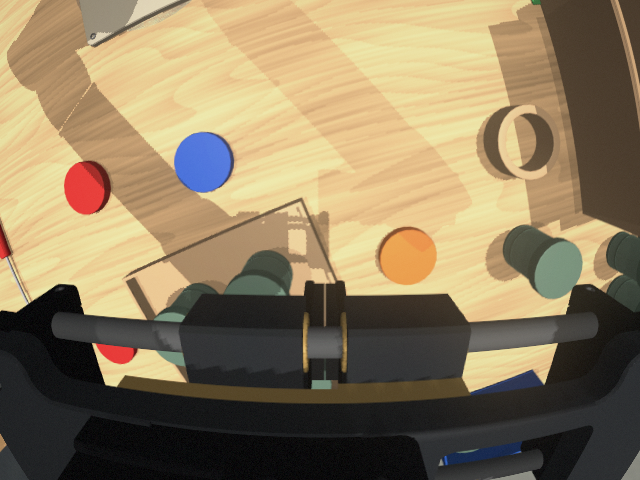

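The wrist view shows the shut fingertips at about (325,300) as a narrow tip, with the tray caps below at (260,280). First I'll probe cap A on its robot-side edge.

{"op": "jog_arm", "data": {
  "deltas": [3.2,-2.1,-2.0,0,0,0,-1,3.2,-2.1,-2.0,0,0,0,-1,3.2,-2.1,-2.0,0,0,0,-1,3.2,-2.0,-1.8,0,0,0,-1,3.2,0,0,0,0,0,-1,2.8,0,0,0,0,0,-1,0.6,0,0,0,0,0,-1,0,0,0,0,0,0,-1,0,0,0,0,0,0,-1]
}}

```text
t: 3.17
position: [0.4909, 0.0547, 0.1332]
eef_rot: [-0.424, 0.565, 0.424, 0.566]
ft_force: [1.1, 0.1, 0.4]
finger_gap: 0.006
```

```bash
python3 - <<'E'
from h import *
rel()
E
```

```text
t 3.17 pos [0.4909 0.0547 0.1332] F [1.1  0.06 0.43] M [ 0.07 -0.03  0.  ] gap 0.005895545276283333
[[0.001, -0.96, 0.279], [0.0, 0.279, 0.96], [-1.0, -0.001, 0.001]]
A centre@.125: [ 0.82 -2.81 -0.54]
B centre@.125: [  0.83 -13.94   4.13]
C centre@.125: [  0.82  -7.76 -11.07]
D centre@.125: [  0.83 -18.74  -6.59]
```

{"op": "jog_arm", "data": {
  "deltas": [0.8,-0.3,-0.5,0,0,0,-1,0.8,0,0,0,0,0,-1,0,0,0,0,0,0,-1,0,0,0,0,0,0,-1,0,0,0,0,0,0,-1]
}}

```text
t: 3.58
position: [0.4921, 0.048, 0.1163]
eef_rot: [-0.424, 0.566, 0.424, 0.566]
ft_force: [-1.1, 0.8, -0.4]
finger_gap: 0.004
```

{"op": "jog_arm", "data": {
  "deltas": [0.2,0,0,0,0,0,-1,0,0,0,0,0,0,-1,0,0,0,0,0,0,-1]
}}

```text
t: 3.83
position: [0.492, 0.048, 0.114]
eef_rot: [-0.424, 0.566, 0.424, 0.566]
ft_force: [-0.7, -0.1, -0.8]
finger_gap: 0.007
```

{"op": "jog_arm", "data": {
  "deltas": [0.2,0,0,0,0,0,-1,0,0,0,0,0,0,-1,0,0,0,0,0,0,-1]
}}

```text
t: 4.08
position: [0.4919, 0.0479, 0.1119]
eef_rot: [-0.424, 0.566, 0.424, 0.566]
ft_force: [-0.0, 0.4, 0.0]
finger_gap: 0.013
```

{"op": "jog_arm", "data": {
  "deltas": [0.2,0,0,0,0,0,-1,0,0,0,0,0,0,-1,0,0,0,0,0,0,-1]
}}

```text
t: 4.33
position: [0.4919, 0.0479, 0.1099]
eef_rot: [-0.424, 0.566, 0.424, 0.566]
ft_force: [-0.2, -0.5, 0.6]
finger_gap: 0.006
```

{"op": "jog_arm", "data": {
  "deltas": [0.2,0,0,0,0,0,-1,0,0,0,0,0,0,-1,0,0,0,0,0,0,-1]
}}

```text
t: 4.58
position: [0.492, 0.048, 0.1081]
eef_rot: [-0.424, 0.566, 0.424, 0.566]
ft_force: [-0.9, -0.3, 2.5]
finger_gap: 0.005
```

{"op": "jog_arm", "data": {
  "deltas": [0.1,0,0,0,0,0,-1,0,0,0,0,0,0,-1,0,0,0,0,0,0,-1]
}}

```text
t: 4.83
position: [0.4921, 0.048, 0.1073]
eef_rot: [-0.424, 0.566, 0.424, 0.566]
ft_force: [-2.1, 0.1, 6.1]
finger_gap: 0.004
```

```bash
python3 - <<'E'
from h import *
rel()
c=cams.camera("scene"); cv2.imwrite("pics/s2.png",cv2.resize(c["color"][200:340,240:400],None,fx=4,fy=4,interpolation=cv2.INTER_CUBIC))
E
```

```text
t 4.83 pos [0.4921 0.048  0.1073] F [-2.11  0.06  6.09] M [-0.01  0.34 -0.  ] gap 0.004208844868486256
[[0.0, -0.96, 0.281], [0.0, 0.281, 0.96], [-1.0, -0.0, 0.0]]
A centre@.125: [-1.77 -2.51  0.07]
B centre@.125: [ -1.77 -13.63   4.77]
C centre@.125: [ -1.77  -7.48 -10.45]
D centre@.125: [ -1.77 -18.45  -5.95]
```

View pics/s2.png

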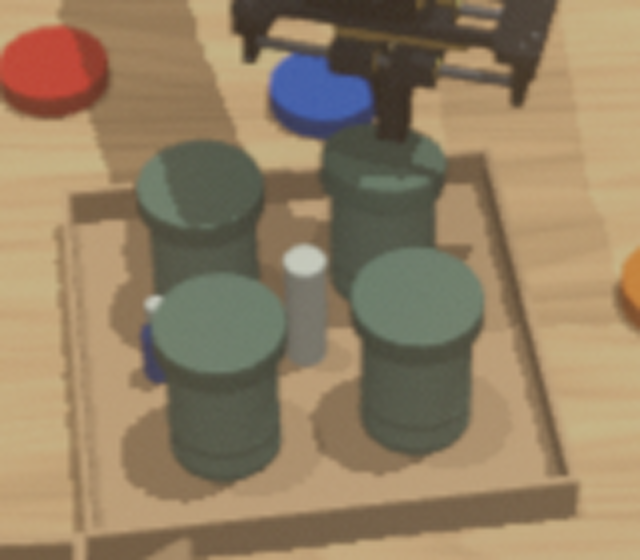

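Cap A shows no tilt in the picture (around (383,160)). Its force rises stiffly from 2.5 to 6 N over 0.8 mm, so it looks sound. Next, cap C.

{"op": "jog_arm", "data": {
  "deltas": [-1.5,0,0,0,0,0,-1,0,-1.3,-2.6,0,0,0,-1,0,-1.3,-2.6,0,0,0,-1,0,-1.2,-2.6,0,0,0,-1,0,-1.2,-2.6,0,0,0,-1,0,0,0,0,0,0,-1,0.9,0,0,0,0,0,-1,0,0,0,0,0,0,-1,0,0,0,0,0,0,-1]
}}

```text
t: 5.63
position: [0.5102, -0.0648, 0.1121]
eef_rot: [-0.424, 0.566, 0.425, 0.565]
ft_force: [-0.5, -0.5, 0.8]
finger_gap: 0.006
```

```bash
python3 - <<'E'
from h import *
rel()
E
```

```text
t 5.63 pos [ 0.5102 -0.0648  0.1121] F [-0.48 -0.47  0.82] M [ 0.01 -0.01  0.06] gap 0.006041990287411998
[[-0.001, -0.96, 0.28], [0.0, 0.28, 0.96], [-1.0, 0.001, -0.0]]
A centre@.125: [-1.29  2.38 10.39]
B centre@.125: [-1.3  -8.74 15.07]
C centre@.125: [-1.29 -2.57 -0.13]
D centre@.125: [ -1.31 -13.54   4.34]
```

{"op": "jog_arm", "data": {
  "deltas": [0.3,0,0,0,0,0,-1,0,0,0,0,0,0,-1,0,0,0,0,0,0,-1]
}}

```text
t: 5.88
position: [0.5108, -0.0648, 0.1109]
eef_rot: [-0.424, 0.565, 0.425, 0.566]
ft_force: [-7.0, 1.1, 14.4]
finger_gap: 0.007
```

{"op": "jog_arm", "data": {
  "deltas": [0.1,0,0,0,0,0,-1,0,0,0,0,0,0,-1,0,0,0,0,0,0,-1]
}}

```text
t: 6.13
position: [0.5108, -0.0648, 0.1107]
eef_rot: [-0.424, 0.565, 0.425, 0.566]
ft_force: [-9.6, 1.5, 24.2]
finger_gap: 0.004
```

{"op": "jog_arm", "data": {
  "deltas": [0.1,0,0,0,0,0,-1,0,0,0,0,0,0,-1,0,0,0,0,0,0,-1]
}}

```text
t: 6.38
position: [0.5109, -0.0648, 0.1104]
eef_rot: [-0.424, 0.565, 0.425, 0.566]
ft_force: [-15.7, 1.6, 34.5]
finger_gap: 0.009
```

C is rigid (14 N at z = 0.111), so contact starts at 0.111. Cap A had therefore sunk about 3.7 mm at only a few newtons, which makes my first reading wrong: A is the loose one. I'll back off from C and check A.

{"op": "jog_arm", "data": {
  "deltas": [-2.0,0,0,0,0,0,-1,0,0.5,2.6,0,0,0,-1,0,0,2.6,0,0,0,-1,0,0,2.6,0,0,0,-1,0,-0.1,2.6,0,0,0,-1,0,0,0,0,0,0,-1,0,0,0,0,0,0,-1]
}}

```text
t: 6.97
position: [0.536, 0.0374, 0.1276]
eef_rot: [-0.425, 0.565, 0.425, 0.565]
ft_force: [-0.2, -0.6, -1.0]
finger_gap: 0.002
```

```bash
python3 - <<'E'
from h import *
rel()
c=cams.camera("scene"); cv2.imwrite("pics/s3.png",cv2.resize(c["color"][200:340,240:400],None,fx=4,fy=4,interpolation=cv2.INTER_CUBIC))
E
```

```text
t 6.97 pos [0.536  0.0374 0.1276] F [-0.18 -0.61 -0.98] M [-0.12  0.01  0.03] gap 0.0018128261665376429
[[-0.001, -0.961, 0.277], [0.0, 0.277, 0.961], [-1.0, 0.001, 0.0]]
A centre@.125: [ 0.26  2.   -0.14]
B centre@.125: [ 0.26 -9.14  4.5 ]
C centre@.125: [  0.26  -2.92 -10.68]
D centre@.125: [  0.26 -13.91  -6.24]
```

View pics/s3.png

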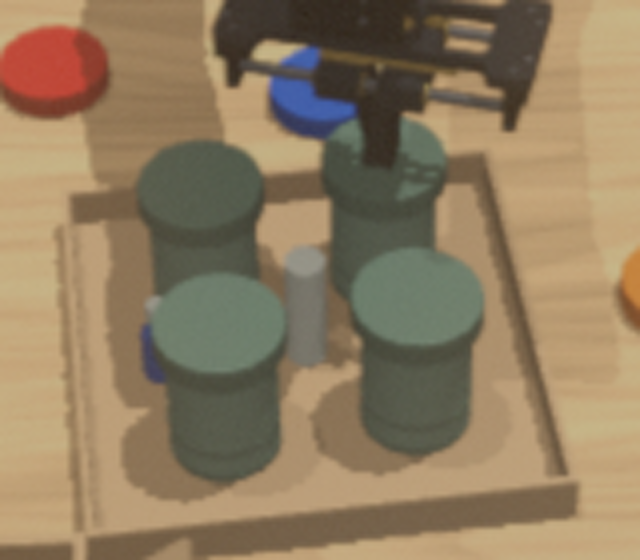

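The finger is now over A's far side at (380,160), and A looks level. I'll confirm the rocking on this side with a small press.

{"op": "jog_arm", "data": {
  "deltas": [0.8,0,0,0,0,0,-1,0.7,0,0,0,0,0,-1,0.3,0,0,0,0,0,-1,0,0,0,0,0,0,-1,0,0,0,0,0,0,-1]
}}

```text
t: 7.43
position: [0.5358, 0.0344, 0.1098]
eef_rot: [-0.424, 0.566, 0.424, 0.566]
ft_force: [-0.9, -1.1, 0.5]
finger_gap: 0.004
```

{"op": "jog_arm", "data": {
  "deltas": [0.1,0,0,0,0,0,-1,0,0,0,0,0,0,-1,0,0,0,0,0,0,-1]
}}

```text
t: 7.68
position: [0.5363, 0.0347, 0.1092]
eef_rot: [-0.424, 0.566, 0.424, 0.566]
ft_force: [0.0, -1.6, 1.8]
finger_gap: 0.008
```

Soft here too: 1.8 N at about 2 mm down, so A is loose. Now I'll lift, centre and press.

{"op": "jog_arm", "data": {
  "deltas": [-1.0,0,0,0,0,0,-1,0,1.1,0.1,0,0,0,-1,0,1.0,0,0,0,0,-1,0,0,0,0,0,0,-1,0,0,0,0,0,0,-1,0,0,0,0,0,0,-1]
}}

```text
t: 8.18
position: [0.5161, 0.0422, 0.1191]
eef_rot: [-0.424, 0.566, 0.424, 0.566]
ft_force: [0.3, -0.6, 0.5]
finger_gap: 0.006
```

```bash
python3 - <<'E'
from h import *
rel()
c=cams.camera("top"); cv2.imwrite("pics/t4.png",cv2.resize(c["color"][140:290,220:420],None,fx=4,fy=4,interpolation=cv2.INTER_CUBIC))
E
```

```text
t 8.18 pos [0.5161 0.0422 0.1191] F [ 0.27 -0.58  0.49] M [ 0.01 -0.01  0.  ] gap 0.005783564629942126
[[0.0, -0.96, 0.28], [0.001, 0.28, 0.96], [-1.0, -0.0, 0.001]]
A centre@.125: [-0.59 -0.05 -0.05]
B centre@.125: [ -0.59 -11.17   4.64]
C centre@.125: [ -0.6   -5.01 -10.57]
D centre@.125: [ -0.59 -15.98  -6.08]
```

View pics/t4.png

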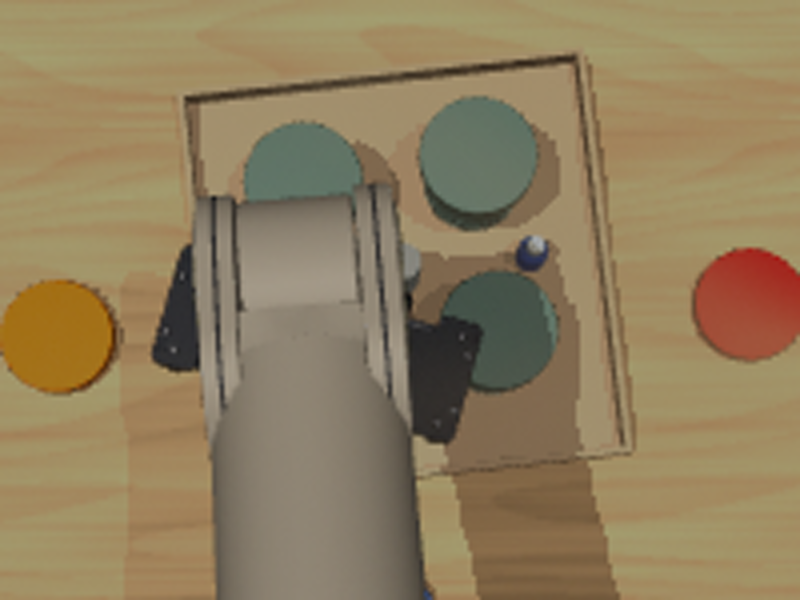

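The arm covers cap A at about (325,360). The other caps are unmoved, and the TCP is within 1 mm of A's measured centre. Now pressing.

{"op": "jog_arm", "data": {
  "deltas": [0.7,0,0,0,0,0,-1,0.1,0,0,0,0,0,-1,0.1,0,0,0,0,0,-1,0,0,0,0,0,0,-1]
}}

```text
t: 8.57
position: [0.5161, 0.0417, 0.1097]
eef_rot: [-0.424, 0.566, 0.424, 0.566]
ft_force: [-2.3, 0.1, 2.1]
finger_gap: 0.002
```

{"op": "jog_arm", "data": {
  "deltas": [0.1,0,0,0,0,0,-1,0.1,0,0,0,0,0,-1,0,0,0,0,0,0,-1]
}}

```text
t: 8.82
position: [0.5162, 0.0418, 0.108]
eef_rot: [-0.424, 0.566, 0.424, 0.566]
ft_force: [-2.2, 0.7, 4.2]
finger_gap: 0.002
```

{"op": "jog_arm", "data": {
  "deltas": [0.1,0,0,0,0,0,-1,0.1,0,0,0,0,0,-1,0,0,0,0,0,0,-1]
}}

```text
t: 9.07
position: [0.5162, 0.0418, 0.106]
eef_rot: [-0.424, 0.566, 0.424, 0.566]
ft_force: [-3.0, 0.5, 4.8]
finger_gap: 0.006
```

{"op": "jog_arm", "data": {
  "deltas": [0.1,0,0,0,0,0,-1,0.1,0,0,0,0,0,-1,0,0,0,0,0,0,-1]
}}

```text
t: 9.32
position: [0.5162, 0.0418, 0.1041]
eef_rot: [-0.424, 0.566, 0.424, 0.566]
ft_force: [-2.4, 0.0, 5.3]
finger_gap: 0.006
```

```bash
python3 - <<'E'
from h import *
rel()
c=cams.camera("scene"); cv2.imwrite("pics/s5.png",cv2.resize(c["color"][200:340,240:400],None,fx=4,fy=4,interpolation=cv2.INTER_CUBIC))
E
```

```text
t 9.32 pos [0.5162 0.0418 0.1041] F [-2.39  0.02  5.28] M [ 0.08  0.52 -0.08] gap 0.00636572483046892
[[-0.0, -0.96, 0.281], [0.0, 0.281, 0.96], [-1.0, 0.0, 0.0]]
A centre@.125: [-2.09 -0.03 -0.01]
B centre@.125: [ -2.1  -11.15   4.68]
C centre@.125: [ -2.1   -4.99 -10.53]
D centre@.125: [ -2.1  -15.96  -6.04]
```

View pics/s5.png

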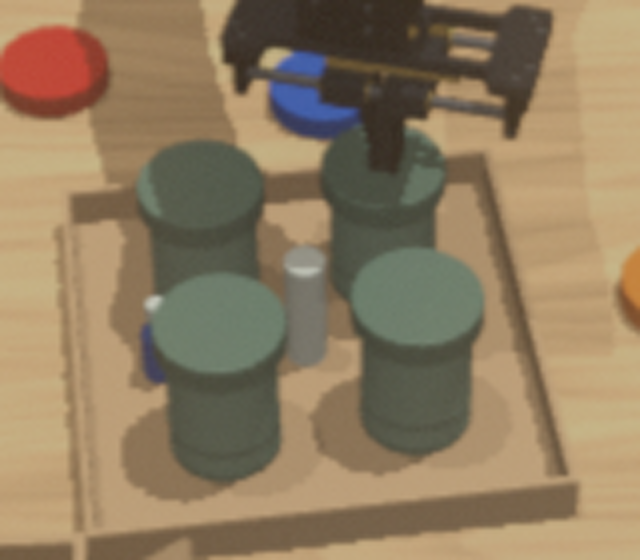

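The cap at (383,165) has sunk and looks level. Pressing on to the rim.

{"op": "jog_arm", "data": {
  "deltas": [0.1,0,0,0,0,0,-1,0.05,0,0,0,0,0,-1,0,0,0,0,0,0,-1]
}}

```text
t: 9.62
position: [0.5163, 0.0418, 0.1032]
eef_rot: [-0.424, 0.566, 0.424, 0.566]
ft_force: [-5.7, -0.2, 12.8]
finger_gap: 0.002
```

{"op": "jog_arm", "data": {
  "deltas": [0.1,0,0,0,0,0,-1,0,0,0,0,0,0,-1,0,0,0,0,0,0,-1]
}}

```text
t: 9.87
position: [0.5164, 0.0418, 0.103]
eef_rot: [-0.424, 0.566, 0.424, 0.566]
ft_force: [-9.1, -2.6, 22.6]
finger_gap: 0.004
```

It has bottomed rigidly at 0.103, as specified. I'll ease off about 1 mm, let it settle, and check that it's level.

{"op": "jog_arm", "data": {
  "deltas": [-0.1,0,0,0,0,0,-1,0,0,0,0,0,0,-1,0,0,0,0,0,0,-1,0,0,0,0,0,0,-1,0,0,0,0,0,0,-1,0,0,0,0,0,0,-1]
}}

```text
t: 10.37
position: [0.5163, 0.0418, 0.1032]
eef_rot: [-0.424, 0.566, 0.424, 0.566]
ft_force: [-4.7, -0.1, 11.8]
finger_gap: 0.004
```

```bash
python3 - <<'E'
from h import *
rel()
c=cams.camera("scene"); cv2.imwrite("pics/s6.png",cv2.resize(c["color"][200:340,240:400],None,fx=4,fy=4,interpolation=cv2.INTER_CUBIC))
v,u=np.mgrid[0:480,0:640]; z=c["range_z"]
P=np.stack([(u-c["K"][0,2])/c["K"][0,0]*z,(v-c["K"][1,2])/c["K"][1,1]*z,z],-1); X=(P-c["t"])@c["R"]
for n,cx in C.items():
    m=(z>0)&(np.hypot(X[...,0]-cx[0],X[...,1]-cx[1])<.036)&(abs(X[...,2]-.107)<.012)
    p=X[m]; 
    for _ in range(3):
        s=np.linalg.lstsq(np.c_[p[:,:2]-cx,np.ones(len(p))],p[:,2],rcond=None)[0]
        e=p[:,2]-np.c_[p[:,:2]-cx,np.ones(len(p))]@s; p=p[abs(e)<.003]
    print(n,len(p),"slopes",s[:2].round(3),"z",s[2].round(4))
rel()
E
```

```text
t 10.37 pos [0.5163 0.0418 0.1032] F [-4.66 -0.1  11.82] M [-0.05  1.15 -0.01] gap 0.0042770371767486435
[[-0.0, -0.96, 0.281], [0.0, 0.281, 0.96], [-1.0, 0.0, 0.0]]
A centre@.125: [-2.18 -0.01 -0.01]
B centre@.125: [ -2.18 -11.13   4.68]
C centre@.125: [ -2.19  -4.98 -10.53]
D centre@.125: [ -2.19 -15.95  -6.04]
A 271 slopes [ 0.001 -0.006] z 0.1044
B 448 slopes [-0.007  0.   ] z 0.1121
C 376 slopes [ 0.012 -0.009] z 0.1122
D 477 slopes [ 0.007 -0.014] z 0.1124
t 10.42 pos [0.5164 0.0418 0.1032] F [-5.41 -0.3  11.45] M [-0.05  1.13 -0.01] gap 0.007317596843188204
[[-0.0, -0.96, 0.281], [0.0, 0.281, 0.96], [-1.0, 0.0, 0.0]]
A centre@.125: [-2.18 -0.01 -0.02]
B centre@.125: [ -2.18 -11.13   4.68]
C centre@.125: [ -2.19  -4.98 -10.53]
D centre@.125: [ -2.19 -15.95  -6.04]
```

View pics/s6.png

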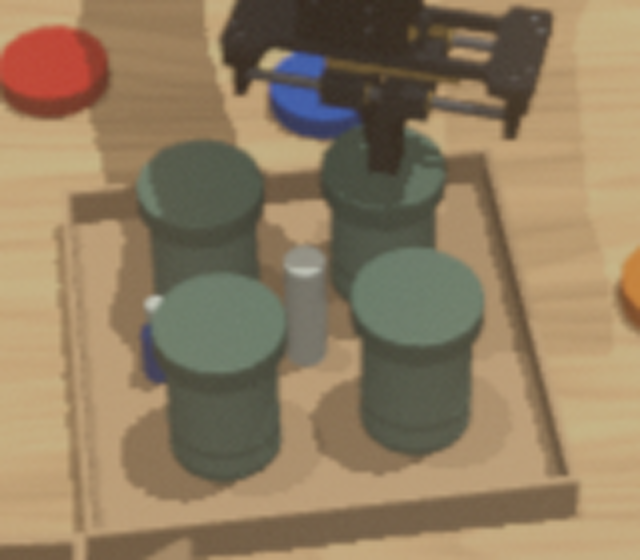

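Cap A at (383,165) is level and about 8 mm below the others. It is under a steady press of about 11.5 N, and everything else is where it stood. Handing in.

```bash
python3 -c "
from plant import r
print(r.finish_job())"
```

```text
the job is handed in; nothing more can be done
None
```

I found the loose cap, pressed it fully down onto its canister, and handed the job in at about 10.4 s with the finger still pressing on it. `finish_job` reports no verdict.

**Finding it:** The loose cap is the left one nearest the robot, at about (0.516, 0.042). It gave about 2–4 mm under roughly 2–6 N on two opposite edges. I pressed only one other cap, the right one nearest the robot, and it was rigid. The two far caps were not probed.

**Last checks:**
- **Height:** the fingertip was at z = 0.103 m and resisted rigidly there. The depth picture put this cap's top about 8 mm below the other three.
- **Level:** its fitted slope was under 0.01 rad. The other three caps were within 0.02 rad.
- **Force:** a steady 11–12 N downward.
- **Surroundings:** nothing else in or near the tray looked moved in the last scene crop. The tape roll, spare can, screwdriver and mug were outside it, and I did not check them again at the end.

**What disagreed:**
- I first read the loose cap as sound, and corrected that after touching the rigid one.
- The rigid cap was briefly pressed with about 35 N by the fingertip.
- The loose cap slid down at about 5 N instead of the stated 8 N.

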